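# Jack the leaning shoe rack level and hold it

### The arm

A 6-joint arm with a two-finger parallel gripper is mounted at the origin on the work surface. World frame = base frame: x ahead of the robot, y to its left, z up, the work surface at z = 0. Lengths are in m, angles in degrees, forces in N, time in s.
With the tool pointing down it reaches from about 0.25 to 0.725 m from the base axis. Payload 4 kg.
Tool frame: the origin (TCP) lies midway between the tips of the shut fingers; the grasp point (between the pads) lies hold_point_z behind it (hold_point_z is the distance from the TCP to the grasp point, in m); z points along the fingers, y is the line along which they close (so a half turn about z gives the same grasp; the last joint's range is limited). The gripper opens to 85 mm and grips with 20 to 120 N. Pads are 22 mm wide; open, the fingers measure 114 mm over their backs; the gripper's body (76 mm by 85 mm) begins 54 mm behind the grasp point. The pads swing forward as they close: fully open they stand 13 mm farther back than shut.
Start: joints at [63.999, 13.785, 0.286, 76.501, 0, 90], TCP at [0.219, 0.449, 0.231] pointing down, gripper open.
Joint ranges: [-155.79, 155.79], [-60.16, 107.12], [-62.33, 73.08], [-114, 123.19], [-81.49, 82.49], [-180, 180]. Speed limits (degrees/s): [159.86, 159.86, 180, 180, 180, 180].

### API

Orientations are given as [roll, pitch, yaw] about the fixed x, y, z axes, in that order (R = Rz(yaw) Ry(pitch) Rx(roll)).
In Python, from bench import state, camera, finish_job, hold_point_z gives the robot as it stands. The module is installed in compiled form; this text tells all that it offers.
- The arm moves only by the tool step_arm, never from a script. Its argument "increments" is a list of rows, each an object of numbers: "dx", "dy", "dz": the shift along the tool's x, y, z in m; "turn": the turn about the tool's z in rad; "fingers": the opening, from -1 (shut) to 1 (fully open). A call has exactly 8 rows; each row is the pose to reach, as a shift and turn from the pose commanded when the call began, along the tool's axes at that moment; what a row does not reach only later rows make up. A row lasts 1/10 s, in which the tool goes at most 50 mm and 8.59 degrees, less where a joint would pass 70% of its speed; a pose out of reach is approached as far as the arm can. A call with a gripper value outside its range is refused whole. The fingers move at their own pace and stop on an object; the grip force is fixed at half the most. Time passes only in rows, so rows that repeat a pose let the fingers close, or fill a call up. It gives the time, the measured TCP pose, the force, the opening and the grip force at its end, in the units of the state.
- state(): the state, without advancing time (a new reading comes with each control period).
- camera(name): name is "side" or "top"; returns a dict with "frame" (384x512x3 uint8, blue, green, red), "fx", "fy", "cx", "cy" (pixels), "pose" (4x4, takes a point from camera to world coordinates). Camera axes: x right, y up, looking along -z (the intrinsics and any distortion apply to the point x, -y, -z); pixel columns grow to the right and rows downward; lengths in m; the calibration is good to about 2 mm. A picture is of the moment at which its call begins. There is no depth.
- finish_job(): hands the job in; it is judged then, once.
The state is a dict: "t": time; "q": joint angles; "joint_vel": joint speeds; "joint_efforts": joint torques, N m; "tool_pos": TCP position; "eef_rot": TCP orientation; "wrist_force": force on the tool from outside, world axes, zero at the start; "wrist_torque": the same for the moment, N m; "grip_width": finger opening in m; "grasp_force": force on a finger pad.
Only numpy, scipy, OpenCV 4.12 (cv2) and the standard library are available. Lean on these libraries where they do the work, as an engineer would, in place of code of your own. Each camera call takes 0.05 s, during which the arm holds its last target. There are 200 camera calls.

### The job

The shoe rack leans because its front feet are off. Slide the small lever jack on its flat base all the way home into the guide channel, so its saddle sits under the red lift pad, then pump the yellow pedal: all the way down once, and let it come all the way up again. Then press the pedal all the way down a second time and finish while still holding it down with the gripper, so the rack stays level; lift the rack only by the jack, and leave the other things on the ledge where they are.

Things in the scene. Friction and masses are not known exactly. Their poses are not given: they have to be found in the camera images.
- rack_base: Fixed fitting that carries the rack and the guide channel. Origin on the ledge, straight below the red lift pad when the rack is level; z up. The channel runs along y, its open mouth towards +y, and a 12 mm high stop bar closes it at y = -30 mm. The rack stands on the -y side, y = -70 to -335 mm, 330 mm wide along x, 250 mm high.
- channel_mouth (a point): Middle of the channel at y = +85 mm in rack_base, on the ledge (its axes are rack_base's). The channel: two blue rails 12 mm high and 12 mm thick, inner faces 64 mm apart, parallel from the stop to here, then flaring outward to about 73 mm apart at y = +117 mm. The bare ledge is its floor.
- jack: Loose red lever jack, 0.8 kg in all. Origin under its base plate, below the middle of the pump block; z up. Plate 60 mm wide (x), 7 mm thick, y = -95 to +105 mm. Saddle end towards -y (saddle centre y = -65 mm), lever towards +y. Fully home the plate's -y edge bears on the channel's stop: jack axes parallel to rack_base's, its origin at x = 0, y = +65 mm in rack_base.
- block_top (a point): Centre of the top of the jack's red pump block, the part to grip: 36 x 36 mm upright, above the jack's origin, top 75 mm above the ledge. Its x sides are free down to 12 mm.
- saddle (a point): Centre of the top of the jack's steel saddle (36 mm disc), 68 mm above the ledge when down.
- pedal (a joint): Angle of the jack's lever: 0 raised (a spring returns it there when let go), 0.45 rad fully down on its stop, lever level. The saddle rises in proportion, 25 mm in all, and meets the pad after about 8 mm. Pressing takes roughly 2 N before that and up to about 10 N after.
- pedal_top (a point): Centre of the top of the yellow pedal plate at the lever's end (50 mm across the lever, 45 mm along it, 8 mm thick), 155 mm from the lever's hinge, which lies at y = +30, z = 50 mm in the jack. About 125 mm above the ledge when raised, 58 mm when down, and then 19 mm farther out along the jack's +y.
- lift_pad (a point): Centre of the underside of the red lift pad (26 mm disc) below a 30 mm wide, 9 mm thick lug, red-marked on top, that juts from the rack's front to 15 mm beyond the pad's centre. About 77 mm above the ledge while the rack leans, 93 mm when level.
- rack (a joint): Tilt of the rack about its rear hinge: 0 leaning forward on its bare legs, about 0.05 rad level. It falls back when not held up.
- polish_tin: Shut tin of shoe polish, 76 mm across, 26 mm high; bystander. Origin under its centre.
- brush: Bristle brush, 50 x 150 mm (along y), 44 mm high; bystander. Origin under its centre.
- shoe_tree: Wooden shoe tree, 70 mm wide, about 255 mm along y, 40 mm high; bystander. Origin under its middle.
- shoe_horn: Orange plastic shoe horn, 40 x 215 mm (along y), 6 mm thick, lying flat; bystander.
- spare_foot_a: Black rubber screw-in foot of the rack, 34 mm across, 40 mm high, standing; bystander.
- spare_foot_b: The other rubber foot, same; bystander.

How it is judged (in metres and radians):
On the way, in this order (a step that is already met when the one before it is completed fails the run):
1. the jack stands flat and fully home in the channel, saddle under the lift pad, pedal up (horizontal distance between saddle and lift_pad below 0.007 m and y of jack in the frame of rack_base below 0.07 m and angle between the y axis of jack and the y axis of rack_base, either way round below 0.08 rad and height (world z) of jack below 0.004 m and angle between jack's own z axis and vertical below 0.04 rad and value of joint pedal below 0.06 rad), for 0.2 s.
2. first stroke: the pedal is fully down and the rack is raised (value of joint pedal above 0.415 rad and value of joint rack above 0.04 rad), for 0.1 s.
3. the pedal is let up again and the rack is back down (value of joint pedal below 0.06 rad and value of joint rack below 0.006 rad), for 0.1 s.
At the end, for the whole second after the job is handed in: The gripper still holds the pedal within 0.035 rad of its stop with over 1 N; the rack stands within 0.01 rad of level on the saddle (over 3 N), the robot not touching it; saddle within 10 mm of the pad centre, jack flat, all at rest (value of joint pedal above 0.415 rad and value of joint rack between 0.042 and 0.06 rad and horizontal distance between saddle and lift_pad below 0.01 m and height (world z) of jack below 0.005 m and angle between jack's own z axis and vertical below 0.04 rad and contact force between the fingers and jack above 1 N and contact force between jack and rack above 3 N and contact force between the arm and rack below 0.5 N and linear speed of jack below 0.02 m/s and angular speed of rack below 0.05 rad/s); the arm keeps its last pose, push and grip.
It fails at once if the robot pushes or lifts the rack itself (contact force between the arm and rack above 5 N).
It fails at once if something else on the ledge is moved by more than 30 mm (distance of any of polish_tin, brush, shoe_tree, shoe_horn, spare_foot_a, spare_foot_b from where it was at the start of the episode above 0.03 m).
It also fails if it takes over 64 s, if anything falls off the work surface, if the arm or the gripper's body presses on something with over 40 N, if the wrist force passes 120 N, or if a joint passes its speed limit or range.

## Working session

There is one attempt and no reset: what is moved stays moved. The work goes in short steps, Python scripts to look and compute and a tool call to move; the robot and the scene stay as the last step left them, time stands still between calls to the robot, and variables do not carry over. Pictures are saved under pics/ and viewed, at most 10 in all, crops included, and the job is handed in when it is done.

Besides the shell and the picture viewer there is one more tool, called by a JSON object that holds its "fn" and its "kwargs", one argument or row to a line. step_arm: Moves the arm, as the interface text tells. Its arguments: {"type":"object","properties":{"increments":{"type":"array","items":{"type":"object","properties":{"dx":{"type":"number"},"dy":{"type":"number"},"dz":{"type":"number"},"turn":{"type":"number"},"fingers":{"type":"number"}}}}},"required":["increments"]}

```bash
mkdir -p pics; cat > h.py <<'E'
import numpy as np, cv2
from bench import state, camera, finish_job, hold_point_z
def snap(n,f):
    c=camera(n); cv2.imwrite('pics/'+f,c['frame']); return c
def ray(c,u,v,z):
    P=np.array(c['pose']); d=P[:3,:3]@np.array([(u-c['cx'])/c['fx'],-(v-c['cy'])/c['fy'],-1]); o=P[:3,3]
    return (o+d*(z-o[2])/d[2]).round(4)
def proj(c,p):
    P=np.array(c['pose']); q=P[:3,:3].T@(np.array(p)-P[:3,3]); return (c['cx']+c['fx']*q[0]/-q[2], c['cy']-c['fy']*q[1]/-q[2])
E
python3 - <<'E'
from h import *
for n in('top','side'):
    c=snap(n,n+'1.png'); print(n,{k:np.round(c[k],3).tolist() for k in c if k!='frame'})
s=state(); print(s, hold_point_z)
E
```

```text
top {'fx': 426.666, 'fy': 426.666, 'cx': 254.822, 'cy': 187.887, 'pose': [[0.011, 0.996, -0.093, 0.397], [-1.0, 0.009, -0.025, 0.002], [-0.024, 0.093, 0.995, 1.28], [0.0, 0.0, 0.0, 1.0]]}
side {'fx': 438.273, 'fy': 438.273, 'cx': 248.454, 'cy': 188.801, 'pose': [[0.846, 0.395, -0.36, 0.075], [-0.534, 0.621, -0.574, -0.681], [-0.003, 0.678, 0.735, 0.999], [0.0, 0.0, 0.0, 1.0]]}
{'t': 0.1, 'q': array([ 6.39988376e+01,  1.38276600e+01,  2.22635340e-01,  7.65003307e+01,
       -4.32360122e-04,  8.99996762e+01]), 'joint_vel': array([-0.0706386 , -0.10104057,  0.16448441,  0.02942547,  0.00485631,
       -0.07188836]), 'joint_efforts': array([-5.47349518e-04, -3.73137152e+01,  2.53010166e+01,  1.08531406e-02,
       -2.13560753e-05,  3.49785417e-06]), 'tool_pos': array([0.21895756, 0.44890118, 0.2305119 ]), 'eef_rot': array([-1.79894645e+02,  4.31763973e-04,  1.53999162e+02]), 'wrist_force': array([-0.46394548, -0.04822797, -0.12188415]), 'wrist_torque': array([ 0.00095189, -0.02271914, -0.0363921 ]), 'grasp_force': 0.0, 'grip_width': 0.08514130666999713} 0.0187
```

View pics/top1.png

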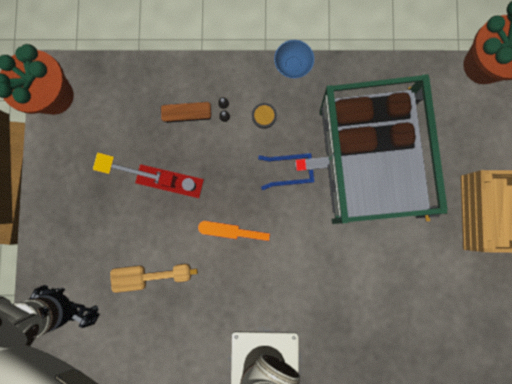

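View pics/side1.png

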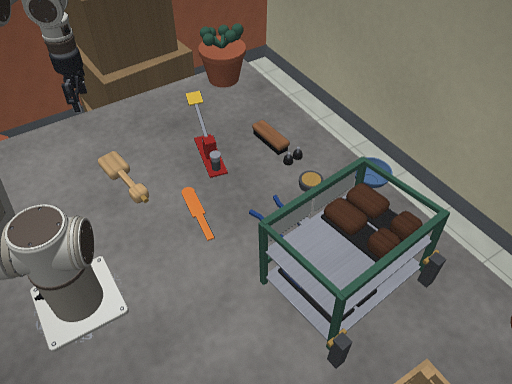

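The top view shows the jack at about (171,181) with its saddle at (188,185) and pedal at (104,163). The channel mouth is at x≈262 between rows 157 and 187, and the lug is at (305,164). I'll zoom in and compute positions.

```bash
python3 - <<'E'
from h import *
c=snap('top','top2.png'); f=c['frame']
cv2.imwrite('pics/z.png',cv2.resize(f[130:215,85:345],None,fx=3,fy=3,interpolation=cv2.INTER_CUBIC))
h=cv2.cvtColor(f,cv2.COLOR_BGR2HSV)
def cen(lo,hi,roi,z,name):
    x0,x1,y0,y1=roi; m=cv2.inRange(h,lo,hi)[y0:y1,x0:x1]; v,u=np.nonzero(m); u=u+x0;v=v+y0
    r=cv2.minAreaRect(np.c_[u,v].astype(np.float32)); print(name,len(u),u.mean().round(1),v.mean().round(1),r,ray(c,u.mean(),v.mean(),z))
    return u,v
cen((22,120,120),(35,255,255),(85,125,145,180),.121,'pedal')
cen((0,150,60),(8,255,255),(130,210,160,200),.007,'jack')
cen((0,150,60),(8,255,255),(290,315,150,175),.09,'lug')
u,v=cen((105,120,40),(125,255,255),(250,320,145,195),.012,'rails')
for lo,hi in((145,168),(172,195)):
    k=(v>lo)&(v<hi)&(u<308)
    for a in range(258,308,6):
        kk=k&(u>=a)&(u<a+6)
        if kk.any(): print(a, ray(c,u[kk].mean(),v[kk].mean(),.012), v[kk].min(), v[kk].max())
k=u>=309; print('stop',ray(c,u[k].mean(),v[k].mean(),.012))
E
```

```text
pedal 326 102.7 162.6 ((102.64151000976562, 162.7547149658203), (17.582151412963867, 18.6810359954834), 15.945395469665527) [0.571  0.4524 0.121 ]
jack 941 168.7 181.1 ((169.06195068359375, 180.73834228515625), (65.1451644897461, 19.487213134765625), 13.324530601501465) [0.5335 0.2935 0.007 ]
lug 97 300.7 164.4 ((300.6999816894531, 164.39999389648438), (10.889445304870605, 8.626703262329102), 81.8698959350586) [ 0.5747 -0.0969  0.09  ]
rails 396 287.8 170.0 ((286.2520446777344, 170.10464477539062), (33.32817077636719, 51.91874313354492), 84.47245788574219) [ 0.5691 -0.065   0.012 ]
258 [0.6067 0.0153 0.012 ] 156 159
264 [ 0.6036 -0.0009  0.012 ] 157 160
270 [ 0.6037 -0.0189  0.012 ] 157 160
276 [ 0.6057 -0.0373  0.012 ] 156 159
282 [ 0.6074 -0.0543  0.012 ] 156 159
288 [ 0.6095 -0.0735  0.012 ] 155 158
294 [ 0.6112 -0.0902  0.012 ] 155 158
300 [ 0.613  -0.1093  0.012 ] 154 157
306 [ 0.6135 -0.1207  0.012 ] 154 157
258 [0.516  0.0103 0.012 ] 186 189
264 [ 0.5209 -0.0011  0.012 ] 183 189
270 [ 0.527  -0.0197  0.012 ] 182 186
276 [ 0.5296 -0.037   0.012 ] 182 185
282 [ 0.5311 -0.0555  0.012 ] 181 184
288 [ 0.5332 -0.0731  0.012 ] 181 183
294 [ 0.535  -0.0906  0.012 ] 180 183
300 [ 0.5368 -0.1092  0.012 ] 179 182
306 [ 0.5381 -0.1207  0.012 ] 179 182
stop [ 0.5608 -0.1333  0.012 ]
```

View pics/z.png

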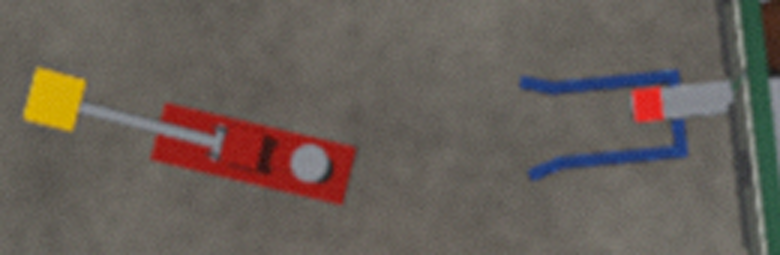

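The zoom shows the plate corners at about (167,104), (354,148), (342,203) and (152,160), the saddle at (309,162), and the red lug mark at (648,104).

```bash
python3 - <<'E'
from h import *
c=camera('top')
q=lambda a,b,z: ray(c,85+(a+.5)/3-.5,130+(b+.5)/3-.5,z)
C=[q(a,b,.007) for a,b in((167,104),(354,148),(342,203),(152,160))]
for p in C: print(p)
m=np.mean(C,0); print('plate centre (jack y=+5)',m)
S=q(309.5,162,.068); P=ray(c,102.7,162.6,.121); print('saddle',S,'pedal',P)
d=(P-S)[:2]; d/=np.linalg.norm(d); yaw=np.degrees(np.arctan2(-d[0],d[1]));e=(C[0]+C[3]-C[1]-C[2])[:2];print('yaw',yaw,np.degrees(np.arctan2(-e[0],e[1])))
print('origin from saddle',S[:2]+.065*d,'from plate',m[:2]-.005*d, 'from pedal',P[:2]-(.03+.155*np.cos(.45))*d,'from block top',q(243,146,.075))
print('lug mark corners',q(632,90,.09),q(662,120,.09))
E
```

```text
[0.5839 0.3813 0.007 ]
[0.5406 0.1907 0.007 ]
[0.4852 0.2015 0.007 ]
[0.5268 0.3945 0.007 ]
plate centre (jack y=+5) [0.534125 0.292    0.007   ]
saddle [0.5199 0.224  0.068 ] pedal [0.5712 0.4523 0.121 ]
yaw -12.664258472213103 -12.47977207524799
origin from saddle [0.53415045 0.28741865] from plate [0.53302881 0.28712164] from pedal [0.53402403 0.28685607] from block top [0.534  0.2867 0.075 ]
lug mark corners [ 0.5881 -0.0819  0.09  ] [ 0.5599 -0.1099  0.09  ]
```

{"fn": "step_arm", "kwargs": {
  "increments": [
    {"dx": -0.04, "dy": 0, "dz": 0, "turn": 0.14, "fingers": 1},
    {"dx": -0.085, "dy": -0.002, "dz": 0, "turn": 0.29, "fingers": 1},
    {"dx": -0.13, "dy": -0.003, "dz": 0, "turn": 0.44, "fingers": 1},
    {"dx": -0.175, "dy": -0.004, "dz": 0, "turn": 0.59, "fingers": 1},
    {"dx": -0.22, "dy": -0.005, "dz": 0, "turn": 0.74, "fingers": 1},
    {"dx": -0.265, "dy": -0.006, "dz": 0, "turn": 0.88, "fingers": 1},
    {"dx": -0.31, "dy": -0.007, "dz": 0, "turn": 1.03, "fingers": 1},
    {"dx": -0.354, "dy": -0.008, "dz": 0, "turn": 1.17, "fingers": 1}
  ]
}}

```text
t: 1.0
tool_pos: [0.5353, 0.2858, 0.231]
eef_rot: [-180.0, 0.0, 86.6]
wrist_force: [1.0, 1.2, 1.1]
grip_width: 0.085
grasp_force: 0.0
```

{"fn": "step_arm", "kwargs": {
  "increments": [
    {"dz": 0.02, "turn": 0.12, "fingers": 1},
    {"dz": 0.05, "turn": 0.167, "fingers": 1},
    {"dz": 0.09, "turn": 0.167, "fingers": 1},
    {"dz": 0.13, "turn": 0.167, "fingers": 1},
    {"dz": 0.16, "turn": 0.167, "fingers": 1},
    {"dz": 0.185, "turn": 0.167, "fingers": 1},
    {"dz": 0.195, "turn": 0.167, "fingers": 1},
    {"dz": 0.195, "turn": 0.167, "fingers": 1}
  ]
}}

```text
invalid input at $.increments[0]: expected keys dx, dy, dz, turn, fingers
```

{"fn": "step_arm", "kwargs": {
  "increments": [
    {"fingers": -1},
    {"fingers": -1},
    {"fingers": -1},
    {"fingers": -1},
    {"fingers": -1},
    {"fingers": -1},
    {"fingers": -1},
    {"fingers": -1}
  ]
}}

```text
invalid input at $.increments[0]: expected keys dx, dy, dz, turn, fingers
```

{"fn": "step_arm", "kwargs": {
  "increments": [
    {"dx": 0, "dy": 0, "dz": 0.02, "turn": 0.12, "fingers": 1},
    {"dx": 0, "dy": 0, "dz": 0.05, "turn": 0.167, "fingers": 1},
    {"dx": 0, "dy": 0, "dz": 0.09, "turn": 0.167, "fingers": 1},
    {"dx": 0, "dy": 0, "dz": 0.13, "turn": 0.167, "fingers": 1},
    {"dx": 0, "dy": 0, "dz": 0.16, "turn": 0.167, "fingers": 1},
    {"dx": 0, "dy": 0, "dz": 0.185, "turn": 0.167, "fingers": 1},
    {"dx": 0, "dy": 0, "dz": 0.195, "turn": 0.167, "fingers": 1},
    {"dx": 0, "dy": 0, "dz": 0.195, "turn": 0.167, "fingers": 1}
  ]
}}

```text
t: 1.8
tool_pos: [0.5326, 0.2863, 0.0345]
eef_rot: [-179.8, 0.2, 77.4]
wrist_force: [0.2, -0.2, 0.7]
grip_width: 0.0853
grasp_force: 0.0
```

{"fn": "step_arm", "kwargs": {
  "increments": [
    {"dx": 0, "dy": 0, "dz": 0, "turn": 0, "fingers": -1},
    {"dx": 0, "dy": 0, "dz": 0, "turn": 0, "fingers": -1},
    {"dx": 0, "dy": 0, "dz": 0, "turn": 0, "fingers": -1},
    {"dx": 0, "dy": 0, "dz": 0, "turn": 0, "fingers": -1},
    {"dx": 0, "dy": 0, "dz": 0, "turn": 0, "fingers": -1},
    {"dx": 0, "dy": 0, "dz": 0, "turn": 0, "fingers": -1},
    {"dx": 0, "dy": 0, "dz": 0, "turn": 0, "fingers": -1},
    {"dx": 0, "dy": 0, "dz": 0, "turn": 0, "fingers": -1}
  ]
}}

```text
t: 2.6
tool_pos: [0.5347, 0.2876, 0.0379]
eef_rot: [179.9, -0.1, 77.4]
wrist_force: [-0.7, 0.1, 5.1]
grip_width: 0.0355
grasp_force: 62.7
```

{"fn": "step_arm", "kwargs": {
  "increments": [
    {"dx": -0.01, "dy": 0.003, "dz": 0, "turn": -0.02, "fingers": -1},
    {"dx": -0.03, "dy": 0.01, "dz": 0, "turn": -0.07, "fingers": -1},
    {"dx": -0.055, "dy": 0.019, "dz": 0, "turn": -0.12, "fingers": -1},
    {"dx": -0.08, "dy": 0.027, "dz": 0, "turn": -0.18, "fingers": -1},
    {"dx": -0.105, "dy": 0.036, "dz": 0, "turn": -0.24, "fingers": -1},
    {"dx": -0.13, "dy": 0.044, "dz": 0, "turn": -0.29, "fingers": -1},
    {"dx": -0.143, "dy": 0.049, "dz": 0, "turn": -0.319, "fingers": -1},
    {"dx": -0.146, "dy": 0.05, "dz": 0, "turn": -0.319, "fingers": -1}
  ]
}}

```text
t: 3.4
tool_pos: [0.5518, 0.1349, 0.0379]
eef_rot: [179.8, -0.3, 95.7]
wrist_force: [-0.7, 10.0, 5.1]
grip_width: 0.0351
grasp_force: 62.7
```

```bash
python3 - <<'E'
from h import *
s=state();print(s['tool_pos'],s['eef_rot'],s['wrist_force'],s['grip_width'])
c=snap('top','t3.png'); f=c['frame']
cv2.imwrite('pics/z3.png',cv2.resize(f[95:225,135:345],None,fx=3.5,fy=3.5,interpolation=cv2.INTER_CUBIC))
E
```

```text
[0.55179905 0.13494377 0.03794258] [179.83953753  -0.30547083  95.67442702] [-0.71278992 10.00747052  5.09511737] 0.03513938358602218
```

View pics/z3.png

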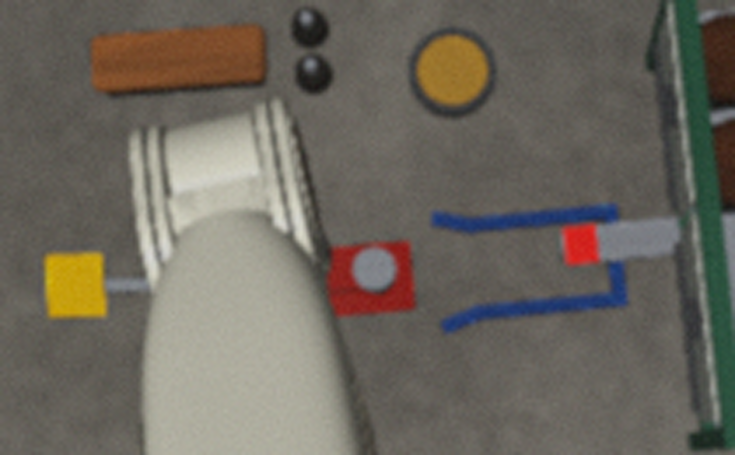

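The saddle is at (374,269) in the zoom, with plate front corners at (410,241) and (415,310) and the pedal at (75,285). The jack is lined up just outside the mouth.

```bash
python3 - <<'E'
from h import *
c=camera('top')
q=lambda a,b,z: ray(c,135+(a+.5)/3.5-.5,95+(b+.5)/3.5-.5,z)
S=q(374,269,.068);P=q(75,285,.121);F=(q(410,241,.007)+q(415,310,.007))/2
a=np.radians(5.7);o=np.array([.5737,-.097]);R=np.array([[np.cos(a),np.sin(a)],[-np.sin(a),np.cos(a)]])
for n,p in(('saddle',S),('pedal',P),('front',F),('upper lip',q(437,217,.012)),('lower lip',q(448,326,.012))): print(n,p,'in rack',(R@(p[:2]-o)).round(4))
d=(P-S);print('yaw',np.degrees(np.arctan2(-d[0],d[1])), state()['wrist_force'])
E
```

```text
saddle [0.5563 0.0705 0.068 ] in rack [-0.0007  0.1684]
pedal [0.5348 0.3025 0.121 ] in rack [0.001  0.4014]
front [0.559  0.0408 0.007 ] in rack [-0.0009  0.1386]
upper lip [0.6091 0.0201 0.012 ] in rack [0.0469 0.113 ]
lower lip [0.5152 0.0098 0.012 ] in rack [-0.0476  0.1121]
yaw 5.294615713652965 [0.53712411 4.32069962 5.40203068]
```

{"fn": "step_arm", "kwargs": {
  "increments": [
    {"dx": -0.01, "dy": 0.001, "dz": 0, "turn": 0, "fingers": -1},
    {"dx": -0.025, "dy": 0.001, "dz": 0, "turn": 0, "fingers": -1},
    {"dx": -0.04, "dy": 0.001, "dz": 0, "turn": 0, "fingers": -1},
    {"dx": -0.055, "dy": 0.001, "dz": 0, "turn": 0, "fingers": -1},
    {"dx": -0.07, "dy": 0.001, "dz": 0, "turn": 0, "fingers": -1},
    {"dx": -0.085, "dy": 0.001, "dz": 0, "turn": 0, "fingers": -1},
    {"dx": -0.1, "dy": 0.001, "dz": 0, "turn": 0, "fingers": -1},
    {"dx": -0.11, "dy": 0.001, "dz": 0, "turn": 0, "fingers": -1}
  ]
}}

```text
t: 4.3
tool_pos: [0.5639, 0.0267, 0.0379]
eef_rot: [179.8, -0.3, 95.8]
wrist_force: [0.2, 11.0, 6.0]
grip_width: 0.035
grasp_force: 62.8
```

{"fn": "step_arm", "kwargs": {
  "increments": [
    {"dx": -0.01, "dy": 0, "dz": 0, "turn": 0, "fingers": -1},
    {"dx": -0.02, "dy": 0, "dz": 0, "turn": 0, "fingers": -1},
    {"dx": -0.03, "dy": 0, "dz": 0, "turn": 0, "fingers": -1},
    {"dx": -0.038, "dy": 0, "dz": 0, "turn": 0, "fingers": -1},
    {"dx": -0.045, "dy": 0, "dz": 0, "turn": 0, "fingers": -1},
    {"dx": -0.05, "dy": 0, "dz": 0, "turn": 0, "fingers": -1},
    {"dx": -0.054, "dy": 0, "dz": 0, "turn": 0, "fingers": -1},
    {"dx": -0.054, "dy": 0, "dz": 0, "turn": 0, "fingers": -1}
  ]
}}

```text
t: 5.1
tool_pos: [0.5692, -0.0269, 0.0379]
eef_rot: [179.8, -0.3, 95.8]
wrist_force: [-0.1, 7.3, 7.2]
grip_width: 0.0357
grasp_force: 63.0
```

{"fn": "step_arm", "kwargs": {
  "increments": [
    {"dx": -0.001, "dy": 0, "dz": 0, "turn": 0, "fingers": -1},
    {"dx": -0.002, "dy": 0, "dz": 0, "turn": 0, "fingers": -1},
    {"dx": -0.003, "dy": 0, "dz": 0, "turn": 0, "fingers": -1},
    {"dx": -0.004, "dy": 0, "dz": 0, "turn": 0, "fingers": -1},
    {"dx": -0.005, "dy": 0, "dz": 0, "turn": 0, "fingers": -1},
    {"dx": -0.006, "dy": 0, "dz": 0, "turn": 0, "fingers": -1},
    {"dx": -0.007, "dy": 0, "dz": 0, "turn": 0, "fingers": -1},
    {"dx": -0.007, "dy": 0, "dz": 0, "turn": 0, "fingers": -1}
  ]
}}

```text
t: 5.9
tool_pos: [0.5697, -0.0323, 0.038]
eef_rot: [179.8, -0.4, 95.8]
wrist_force: [0.6, 11.5, 7.0]
grip_width: 0.0355
grasp_force: 63.0
```

{"fn": "step_arm", "kwargs": {
  "increments": [
    {"dx": -0.001, "dy": 0, "dz": 0, "turn": 0, "fingers": -1},
    {"dx": -0.002, "dy": 0, "dz": 0, "turn": 0, "fingers": -1},
    {"dx": -0.003, "dy": 0, "dz": 0, "turn": 0, "fingers": -1},
    {"dx": -0.004, "dy": 0, "dz": 0, "turn": 0, "fingers": -1},
    {"dx": -0.004, "dy": 0, "dz": 0, "turn": 0, "fingers": -1},
    {"dx": -0.004, "dy": 0, "dz": 0, "turn": 0, "fingers": -1},
    {"dx": -0.004, "dy": 0, "dz": 0, "turn": 0, "fingers": -1},
    {"dx": -0.004, "dy": 0, "dz": 0, "turn": 0, "fingers": -1}
  ]
}}

```text
t: 6.7
tool_pos: [0.5693, -0.0327, 0.0384]
eef_rot: [179.8, -0.8, 96.0]
wrist_force: [-4.2, 21.8, 12.8]
grip_width: 0.0355
grasp_force: 63.6
```

```bash
python3 - <<'E'
from h import *
s=state();print(s['tool_pos'],s['eef_rot'],s['wrist_force'],s['grip_width'])
c=snap('top','t4.png'); f=c['frame']
d=snap('side','s4.png')['frame']
a=cv2.resize(f[130:215,200:345],None,fx=3.5,fy=3.5,interpolation=cv2.INTER_CUBIC)
b=cv2.resize(d[130:250,200:340],(508,298),interpolation=cv2.INTER_CUBIC)
cv2.imwrite('pics/z4.png',np.vstack([cv2.resize(a,(508,298)),b]))
E
```

```text
[ 0.56932208 -0.03269608  0.03839666] [179.83255182  -0.77393471  96.01770711] [-4.21232473 21.79584788 12.79604994] 0.035526779582622264
```

View pics/z4.png

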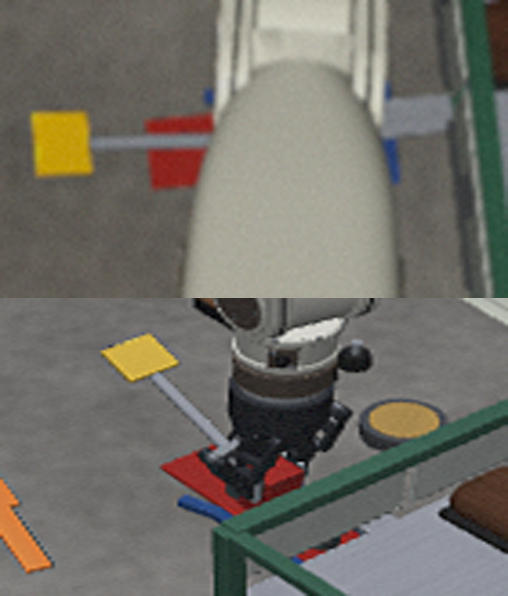

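{"fn": "step_arm", "kwargs": {
  "increments": [
    {"dx": 0.003, "dy": 0, "dz": 0, "turn": 0, "fingers": -1},
    {"dx": 0.006, "dy": 0, "dz": 0, "turn": 0, "fingers": -1},
    {"dx": 0.006, "dy": 0, "dz": 0, "turn": 0, "fingers": 1},
    {"dx": 0.006, "dy": 0, "dz": 0, "turn": 0, "fingers": 1},
    {"dx": 0.006, "dy": 0, "dz": 0, "turn": 0, "fingers": 1},
    {"dx": 0.006, "dy": 0, "dz": 0, "turn": 0, "fingers": 1},
    {"dx": 0.006, "dy": 0, "dz": 0, "turn": 0, "fingers": 1},
    {"dx": 0.006, "dy": 0, "dz": 0, "turn": 0, "fingers": 1}
  ]
}}

```text
t: 7.6
tool_pos: [0.5684, -0.0347, 0.0361]
eef_rot: [-180.0, -0.0, 95.6]
wrist_force: [-1.3, -0.5, 0.5]
grip_width: 0.0852
grasp_force: 0.0
```

{"fn": "step_arm", "kwargs": {
  "increments": [
    {"dx": 0.006, "dy": 0, "dz": -0.01, "turn": 0, "fingers": 1},
    {"dx": 0.006, "dy": 0, "dz": -0.03, "turn": 0, "fingers": 1},
    {"dx": 0.006, "dy": 0, "dz": -0.055, "turn": 0, "fingers": 1},
    {"dx": 0.006, "dy": 0, "dz": -0.08, "turn": 0, "fingers": 1},
    {"dx": 0.006, "dy": 0, "dz": -0.11, "turn": 0, "fingers": 1},
    {"dx": 0.006, "dy": 0, "dz": -0.14, "turn": 0, "fingers": 1},
    {"dx": 0.006, "dy": 0, "dz": -0.165, "turn": 0, "fingers": 1},
    {"dx": 0.006, "dy": 0, "dz": -0.165, "turn": 0, "fingers": 1}
  ]
}}

```text
t: 8.4
tool_pos: [0.5704, -0.0282, 0.2066]
eef_rot: [179.5, 0.1, 95.7]
wrist_force: [0.8, 0.4, 0.8]
grip_width: 0.0853
grasp_force: 0.0
```

{"fn": "step_arm", "kwargs": {
  "increments": [
    {"dx": 0.02, "dy": 0, "dz": 0, "turn": 0, "fingers": -1},
    {"dx": 0.05, "dy": 0, "dz": 0, "turn": 0, "fingers": -1},
    {"dx": 0.08, "dy": 0, "dz": 0, "turn": 0, "fingers": -1},
    {"dx": 0.11, "dy": 0, "dz": 0, "turn": 0, "fingers": -1},
    {"dx": 0.14, "dy": 0, "dz": 0, "turn": 0, "fingers": -1},
    {"dx": 0.157, "dy": 0, "dz": 0, "turn": 0, "fingers": -1},
    {"dx": 0.167, "dy": 0, "dz": 0, "turn": 0, "fingers": -1},
    {"dx": 0.167, "dy": 0, "dz": 0, "turn": 0, "fingers": -1}
  ]
}}

```text
t: 9.2
tool_pos: [0.5511, 0.1385, 0.201]
eef_rot: [-180.0, 0.0, 95.8]
wrist_force: [0.4, -0.2, -0.7]
grip_width: 0.0001
grasp_force: 0.0
```

```bash
python3 - <<'E'
from h import *
s=state();print(s['tool_pos'],s['eef_rot'],s['wrist_force'],s['grip_width'])
f=snap('top','t5.png')['frame']; d=snap('side','s5.png')['frame']
a=cv2.resize(f[130:215,200:345],(508,298),interpolation=cv2.INTER_CUBIC)
b=cv2.resize(d[130:250,200:340],(508,298),interpolation=cv2.INTER_CUBIC)
cv2.imwrite('pics/z5.png',np.vstack([a,b]))
E
```

```text
[0.55111209 0.13846676 0.20098868] [-1.79969653e+02  1.71075698e-02  9.57648303e+01] [ 0.40167122 -0.19677515 -0.68142933] 0.0001174030003237518
```

View pics/z5.png

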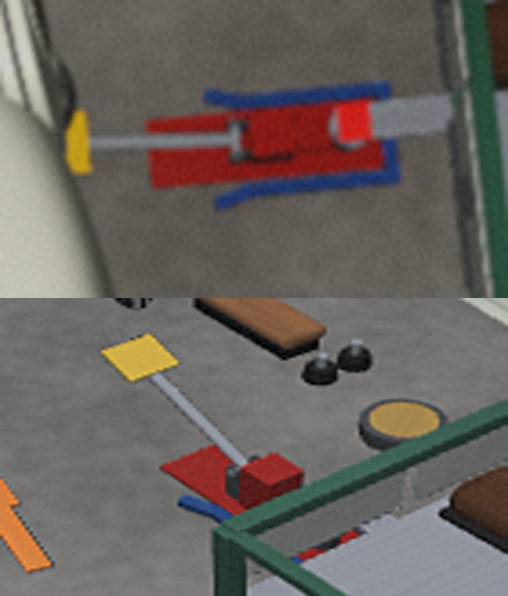

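The jack is home: its plate end meets the stop and the saddle is under the red mark at (352,122). The pedal centre, visible in the previous picture, is at (61,143).

```bash
python3 - <<'E'
from h import *
c=camera('top')
print(ray(c,200+61.5/3.503-.5,130+143.5/3.506-.5,.121), state()['tool_pos'])
E
```

```text
[0.5517 0.1347 0.121 ] [0.55148793 0.1366971  0.20120191]
```

{"fn": "step_arm", "kwargs": {
  "increments": [
    {"dx": 0, "dy": 0, "dz": 0.02, "turn": 0, "fingers": -1},
    {"dx": 0, "dy": 0, "dz": 0.05, "turn": 0, "fingers": -1},
    {"dx": 0, "dy": 0, "dz": 0.065, "turn": 0, "fingers": -1},
    {"dx": 0, "dy": 0, "dz": 0.073, "turn": 0, "fingers": -1},
    {"dx": 0.002, "dy": 0, "dz": 0.08, "turn": 0, "fingers": -1},
    {"dx": 0.005, "dy": 0, "dz": 0.088, "turn": 0, "fingers": -1},
    {"dx": 0.008, "dy": 0, "dz": 0.096, "turn": 0, "fingers": -1},
    {"dx": 0.01, "dy": 0, "dz": 0.104, "turn": 0, "fingers": -1}
  ]
}}

```text
t: 10.15
tool_pos: [0.5511, 0.1477, 0.0981]
eef_rot: [179.9, 0.0, 95.7]
wrist_force: [-1.9, -2.5, 7.5]
grip_width: 0.0
grasp_force: 3.9
```

{"fn": "step_arm", "kwargs": {
  "increments": [
    {"dx": 0.002, "dy": 0, "dz": 0.008, "turn": 0, "fingers": -1},
    {"dx": 0.004, "dy": 0, "dz": 0.016, "turn": 0, "fingers": -1},
    {"dx": 0.005, "dy": 0, "dz": 0.024, "turn": 0, "fingers": -1},
    {"dx": 0.006, "dy": 0, "dz": 0.032, "turn": 0, "fingers": -1},
    {"dx": 0.006, "dy": 0, "dz": 0.038, "turn": 0, "fingers": -1},
    {"dx": 0.006, "dy": 0, "dz": 0.042, "turn": 0, "fingers": -1},
    {"dx": 0.006, "dy": 0, "dz": 0.045, "turn": 0, "fingers": -1},
    {"dx": 0.006, "dy": 0, "dz": 0.045, "turn": 0, "fingers": -1}
  ]
}}

```text
t: 10.95
tool_pos: [0.5506, 0.1547, 0.0564]
eef_rot: [179.8, -0.1, 95.7]
wrist_force: [-8.1, -1.4, 23.6]
grip_width: 0.0
grasp_force: 11.6
```

```bash
python3 - <<'E'
from h import *
s=state();print(s['tool_pos'],s['wrist_force'])
f=snap('top','t6.png')['frame']; d=snap('side','s6.png')['frame']
a=cv2.resize(f[130:215,200:345],(508,298),interpolation=cv2.INTER_CUBIC)
b=cv2.resize(d[110:250,160:340],(508,298),interpolation=cv2.INTER_CUBIC)
cv2.imwrite('pics/z6.png',np.vstack([a,b]))
E
```

```text
[0.55058616 0.15470961 0.05637887] [-8.09378973 -1.42177311 23.61601397]
```

View pics/z6.png

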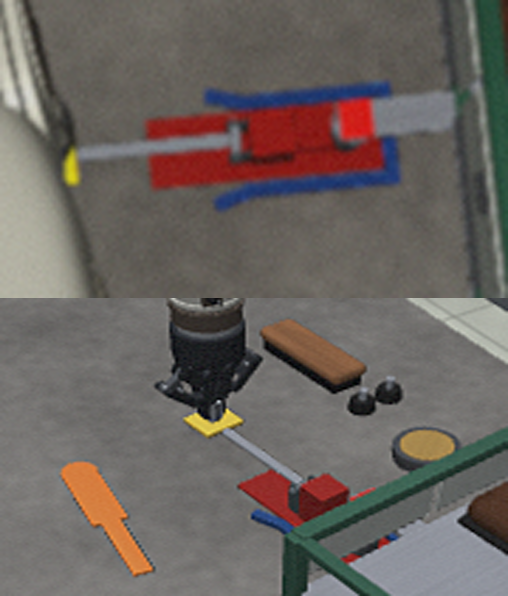

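The pedal is down and level under the fingers, and the rack is raised. I'll let it up along the same arc.

{"fn": "step_arm", "kwargs": {
  "increments": [
    {"dx": 0, "dy": 0, "dz": -0.008, "turn": 0, "fingers": -1},
    {"dx": 0, "dy": 0, "dz": -0.018, "turn": 0, "fingers": -1},
    {"dx": -0.001, "dy": 0, "dz": -0.028, "turn": 0, "fingers": -1},
    {"dx": -0.004, "dy": 0, "dz": -0.04, "turn": 0, "fingers": -1},
    {"dx": -0.007, "dy": 0, "dz": -0.052, "turn": 0, "fingers": -1},
    {"dx": -0.01, "dy": 0, "dz": -0.064, "turn": 0, "fingers": -1},
    {"dx": -0.013, "dy": 0, "dz": -0.075, "turn": 0, "fingers": -1},
    {"dx": -0.016, "dy": 0, "dz": -0.085, "turn": 0, "fingers": -1}
  ]
}}

```text
t: 11.85
tool_pos: [0.5516, 0.1381, 0.138]
eef_rot: [180.0, -0.0, 95.7]
wrist_force: [0.1, -0.6, 0.7]
grip_width: 0.0001
grasp_force: 0.0
```

{"fn": "step_arm", "kwargs": {
  "increments": [
    {"dx": 0, "dy": 0, "dz": -0.01, "turn": 0, "fingers": -1},
    {"dx": 0, "dy": 0, "dz": -0.015, "turn": 0, "fingers": -1},
    {"dx": 0, "dy": 0, "dz": -0.015, "turn": 0, "fingers": -1},
    {"dx": 0, "dy": 0, "dz": -0.015, "turn": 0, "fingers": -1},
    {"dx": 0, "dy": 0, "dz": -0.015, "turn": 0, "fingers": -1},
    {"dx": 0, "dy": 0, "dz": -0.015, "turn": 0, "fingers": -1},
    {"dx": 0, "dy": 0, "dz": -0.015, "turn": 0, "fingers": -1},
    {"dx": 0, "dy": 0, "dz": -0.015, "turn": 0, "fingers": -1}
  ]
}}

```text
t: 12.65
tool_pos: [0.5513, 0.1377, 0.1521]
eef_rot: [-180.0, 0.0, 95.7]
wrist_force: [-0.3, 0.1, 0.6]
grip_width: -0.0001
grasp_force: 0.0
```

```bash
python3 - <<'E'
from h import *
s=state();print(s['t'],s['tool_pos'],s['wrist_force'])
f=snap('top','t7.png')['frame']; d=snap('side','s7.png')['frame']
a=cv2.resize(f[130:215,200:345],(508,298),interpolation=cv2.INTER_CUBIC)
b=cv2.resize(d[110:250,160:340],(508,298),interpolation=cv2.INTER_CUBIC)
cv2.imwrite('pics/z7.png',np.vstack([a,b]))
E
```

```text
12.65 [0.55126789 0.13769648 0.15206148] [-0.32305943  0.13222259  0.56109474]
```

View pics/z7.png

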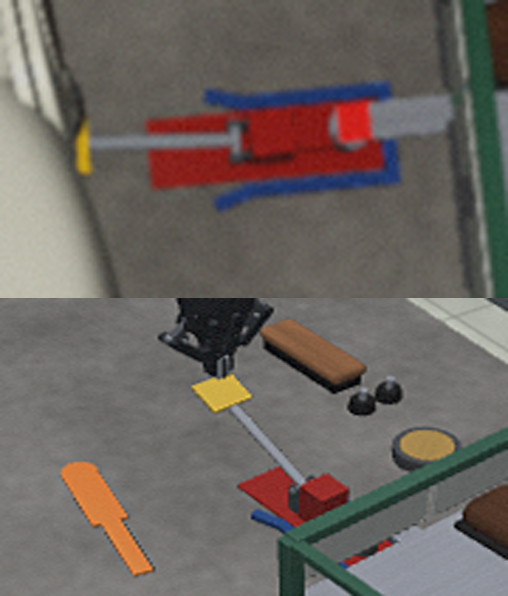

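The pedal is fully up and the rack is back down. Now the second stroke.

{"fn": "step_arm", "kwargs": {
  "increments": [
    {"dx": 0, "dy": 0, "dz": 0.015, "turn": 0, "fingers": -1},
    {"dx": 0, "dy": 0, "dz": 0.024, "turn": 0, "fingers": -1},
    {"dx": 0.002, "dy": 0, "dz": 0.031, "turn": 0, "fingers": -1},
    {"dx": 0.005, "dy": 0, "dz": 0.039, "turn": 0, "fingers": -1},
    {"dx": 0.008, "dy": 0, "dz": 0.047, "turn": 0, "fingers": -1},
    {"dx": 0.01, "dy": 0, "dz": 0.055, "turn": 0, "fingers": -1},
    {"dx": 0.012, "dy": 0, "dz": 0.063, "turn": 0, "fingers": -1},
    {"dx": 0.014, "dy": 0, "dz": 0.071, "turn": 0, "fingers": -1}
  ]
}}

```text
t: 13.55
tool_pos: [0.55, 0.1522, 0.082]
eef_rot: [180.0, -0.0, 95.7]
wrist_force: [-2.6, -0.7, 7.3]
grip_width: 0.0
grasp_force: 4.0
```

{"fn": "step_arm", "kwargs": {
  "increments": [
    {"dx": 0.001, "dy": 0, "dz": 0.008, "turn": 0, "fingers": -1},
    {"dx": 0.002, "dy": 0, "dz": 0.016, "turn": 0, "fingers": -1},
    {"dx": 0.002, "dy": 0, "dz": 0.022, "turn": 0, "fingers": -1},
    {"dx": 0.002, "dy": 0, "dz": 0.026, "turn": 0, "fingers": -1},
    {"dx": 0.002, "dy": 0, "dz": 0.029, "turn": 0, "fingers": -1},
    {"dx": 0.002, "dy": 0, "dz": 0.029, "turn": 0, "fingers": -1},
    {"dx": 0.002, "dy": 0, "dz": 0.029, "turn": 0, "fingers": -1},
    {"dx": 0.002, "dy": 0, "dz": 0.029, "turn": 0, "fingers": -1}
  ]
}}

```text
t: 14.35
tool_pos: [0.5498, 0.1552, 0.0563]
eef_rot: [179.9, -0.2, 95.7]
wrist_force: [-9.1, 1.6, 23.8]
grip_width: 0.0001
grasp_force: 12.2
```

{"fn": "step_arm", "kwargs": {
  "increments": [
    {"dx": 0, "dy": 0, "dz": 0, "turn": 0, "fingers": -1},
    {"dx": 0, "dy": 0, "dz": 0, "turn": 0, "fingers": -1},
    {"dx": 0, "dy": 0, "dz": 0, "turn": 0, "fingers": -1},
    {"dx": 0, "dy": 0, "dz": 0, "turn": 0, "fingers": -1},
    {"dx": 0, "dy": 0, "dz": 0, "turn": 0, "fingers": -1},
    {"dx": 0, "dy": 0, "dz": 0, "turn": 0, "fingers": -1},
    {"dx": 0, "dy": 0, "dz": 0, "turn": 0, "fingers": -1},
    {"dx": 0, "dy": 0, "dz": 0, "turn": 0, "fingers": -1}
  ]
}}

```text
t: 15.15
tool_pos: [0.5499, 0.1552, 0.0563]
eef_rot: [179.9, -0.2, 95.7]
wrist_force: [-9.6, 1.3, 24.5]
grip_width: -0.0001
grasp_force: 12.1
```

```bash
python3 - <<'E'
from h import *
s=state();print(s['t'],s['tool_pos'],s['wrist_force'])
f=snap('top','t8.png')['frame']; d=snap('side','s8.png')['frame']
a=cv2.resize(f[130:215,200:345],(508,298),interpolation=cv2.INTER_CUBIC)
b=cv2.resize(d[110:250,160:340],(508,298),interpolation=cv2.INTER_CUBIC)
cv2.imwrite('pics/z8.png',np.vstack([a,b]))
E
```

```text
15.15 [0.54985113 0.15522494 0.05627501] [-9.56624427  1.32043128 24.51392748]
```

View pics/z8.png

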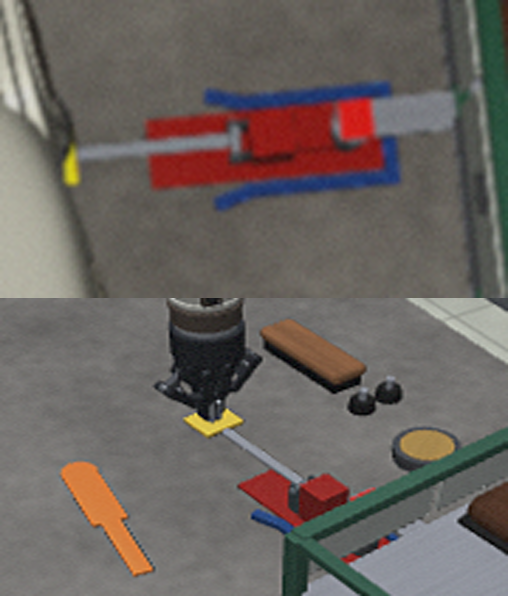

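The pedal is held on its stop at 24 N, the rack is raised and everything is steady, so I'm handing in.

```bash
python3 -c "
from h import *
print(finish_job())"
```

```text
the job is handed in; nothing more can be done
None
```

I slid the jack fully home, pumped the pedal once all the way down and up, then pressed it down again; I handed the job in at about 15 s with the gripper holding it on its stop at about 24 N and the rack raised, though no verdict came back.

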